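Swivel a clicking bench vise to 45 degrees and clamp it

ROBOT

A 6-joint arm with a two-finger parallel gripper is mounted at the origin on a cart in front of the work surface, level with it; the furniture and walls round the work are solid. World frame = base frame: x ahead of the robot, y to its left, z up, the work surface at z = 0. Lengths are in m, angles in rad, forces in N, time in s.
With the tool pointing down it reaches from about 0.35 to 0.95 m from the base axis. Payload 17.4 kg.
Tool frame: the origin (TCP) lies at the very end of the fingers, on their centre line; the grasp point (between the pads) lies ctrl.grip_depth behind it (ctrl.grip_depth is the distance from the TCP to the grasp point, in m); z points along the fingers, y is the direction in which the jaws open and shut (so a half turn about z gives the same grasp; the last joint's range is limited). The gripper opens to 93 mm and grips with 3 to 60 N. Pads are 15 mm wide; open, the fingers measure 128 mm over their backs; the gripper's body (75 mm by 188 mm) begins 65 mm behind the grasp point.
Start: joints at [1.083, 0.116, 1.442, -0, 1.584, -0.038], TCP at [0.293, 0.608, 0.219] pointing down, gripper open.
Joint ranges: [-2.83, 2.83], [-0.83, 2.19], [0.07, 2.5], [-1.14, 4.28], [0.01, 3], [-2.97, 2.97]. Speed limits (rad/s): [1.89, 1.89, 2.22, 3.14, 3.14, 3.14].

INTERFACE

Orientations are given as a 3x3 rotation matrix whose columns are the frame's x, y, z axes.
In Python, from station import ctrl gives the robot as it stands. The module is installed in compiled form; this text tells all that it offers.
- The arm moves only by the shell command python3 -m crank 'ROWS' [OPENING]. ROWS is JSON, a list that holds one entry, the list of rows, each a list of 4 numbers: the shift along the tool's x, y, z in cm, then the turn about the tool's z in degrees. A call has 1 to 10 rows; each row is the pose to reach, as a shift and turn from the pose measured when the call began, along the tool's axes at that moment; what a row does not reach only later rows make up. A row lasts 1/12 s, in which the tool goes at most 41.7 mm and 7.16 degrees, less where a joint would pass 70% of its speed; a pose out of reach is approached as far as the arm can. A call with a gripper value outside its range is refused whole. OPENING is the finger opening in cm, from 0 to 9.3, set as the call begins (- or left out, the last holds). The fingers move at their own pace and stop on an object; the grip force is fixed at half the most. Time passes only in rows, so rows that repeat a pose let the fingers close. It gives the time, the measured TCP pose, the force and the opening at its end, in the units of the state.
- ctrl.get_state(): the state, without advancing time (a new reading comes with each control period).
- ctrl.snapshot(name): name is "side" or "top"; returns a dict with "image" (384x512x3 uint8, red, green, blue), "range_z" (384x512 float32, m along the optical axis (not along the pixel's ray), 0 where there is no reading), "fx", "fy", "cx", "cy" (pixels), "R" (3x3) and "t" (3): a world point X has camera coordinates R X + t. Camera axes: x right, y down, z forward; pixel columns grow to the right and rows downward; lengths in m; the calibration is good to about 2 mm. A picture is of the moment at which its call begins.
- ctrl.job_done(): hands the job in, once; it reports no verdict.
The state is a dict: "t": time; "joints": joint angles; "joint_velocities": joint speeds; "joint_efforts": joint torques, N m; "position": TCP position; "tool_rot": TCP orientation; "contact_force": force on the tool from outside, world axes, zero at the start; "moment": the same for the moment, N m; "finger_gap": opening from 0.0 (shut) to 1.0 (fully open).
Only numpy, scipy, OpenCV 4.12 (cv2) and the standard library are available. Lean on these libraries where they do the work, as an engineer would, in place of code of your own. Each camera call takes 0.05 s, during which the arm holds its last target. There are 200 camera calls.

TASK

The small green swivel vise was left clamped at an odd angle, and the brass strip in it is to be filed at 45 degrees next. Swing the black clamp lever all the way open and turn the vise until its red pointer rests in the 45-degree click, three clicks of 15 degrees to the right of the long zero line (counter-clockwise seen from above). Then swing the lever fully home again to lock the base there, leaving the things that lie round the vise where they are.

Things in the scene. Friction and masses are not known exactly. Their poses are not given: they have to be found in the camera images.
- vise_base: swivel base of the vise, fixed to the bench: dark plate 150 mm (x) by 176 mm (y, from -98 to +78 mm) on rubber feet, with a round green base 124 mm across and, on top of it, a light scale ring at 41 mm height. Origin on the swivel axis at bench height; z up. -x is the side with the scale's zero line (about facing the robot), -y the side with the clamp lever
- vise (a joint): swivel angle in rad, growing counter-clockwise seen from above; 0 = red pointer at the zero line, 0.785 = 45 degrees right of it, range -1.31 to 1.31. A spring roller makes it click every 0.2618 rad (15 degrees): about 0.4 N m to leave a click, and it pulls itself into the nearest one. It starts clamped, often between clicks, and drops into the nearest when loosened
- jaws (a point): on the swivel axis, 93 mm above the bench; turns with the vise. y axis along the vise's screw, x axis along the jaws' width. Both jaws together are a block 46 mm wide (x), 56 mm long (y), 75 to 105 mm high, on a 46 mm wide bed from 55 mm up; grip it across x. A brass strip 34x5.5 mm stands in the jaws up to 120 mm; screw and cross bar reach out 92 mm towards +y, up to 102 mm high
- pointer (a point): tip of the red pointer, 56 mm from the swivel axis on the vise's -x side, 50 mm above the bench; moves over the scale ring as the vise turns
- scale_zero (a point): outer part of the zero line, the longest and widest black line of the scale ring, 56 mm from the axis, 41 mm above the bench; lines follow every 15 degrees to both sides, one per click, those at 45 degrees longer and with a black dot
- scale_45 (a point): on the scale ring's 45 degree line to the right of zero (counter-clockwise from above, towards the clamp lever), 56 mm from the axis, 41 mm above the bench: where the pointer is to stand
- clamp_lever (a joint): angle of the black clamp lever in rad about its upright pivot: 0 = fully home, base clamped (lever points to the front right), grows counter-clockwise seen from above to 1.25 at its stop; the base is free from about 0.7 on. Stiff: 0.1 to 0.25 N m to open, up to 0.35 N m to close; it stays where it is left
- lever_ball (a point): centre of the black ball at the lever's end, 18 mm across, 62 mm from the pivot, 72.5 mm above the bench; the arm below it slopes down to the pivot. The ball can be pinched from above or pushed; it moves on a level arc about the pivot
- lever_pivot (a point): pivot axis of the clamp lever at the height of the ball (72.5 mm), 69 mm from the swivel axis on the -y side of the base
- ring_gauge: bystander, leave it alone: plain grey steel setting ring lying flat, 48 mm across, 14 mm high, left of the vise; origin at the centre of its underside
- test_weight: bystander, leave it alone: small bright check weight with a knob on top, 22 mm across, 37 mm high, left of the vise; origin at the centre of its underside
- tweezers: bystander, leave it alone: steel tweezers, 122x12x8 mm, lying on the front strip of the bench, front right; origin at the middle of the underside, y axis along them

How it is judged:
On the way, in this order (a step that is already met when the one before it is completed fails the run):
1. the clamp lever is swung open (value of joint clamp_lever above 0.9 rad), for 0.2 s.
2. with the lever open, the vise stands at 45 degrees (value of joint vise between 0.725 and 0.845 rad and value of joint clamp_lever above 0.7 rad), for 0.3 s.
At the end, for the whole second after the job is handed in: the vise rests in the 45 degree click, within 3 degrees, the clamp lever is home within 0.12 rad (7 degrees), both at rest, and the ring, the weight and the tweezers lie within 15 mm of where they were (value of joint vise between 0.735 and 0.835 rad and value of joint clamp_lever below 0.12 rad and velocity of joint vise between -0.05 and 0.05 rad/s and velocity of joint clamp_lever between -0.05 and 0.05 rad/s and distance of each of ring_gauge, test_weight, tweezers from where it was at the start of the episode below 0.015 m); the robot touches nothing.
It fails at once if a bystander (ring, weight or tweezers) is pushed away by more than 30 mm (distance of any of ring_gauge, test_weight, tweezers from where it was at the start of the episode above 0.03 m).
It also fails if it takes over 61 s, if anything falls off the work surface, if the arm or the gripper's body presses on something with over 40 N, if the wrist force passes 120 N, or if a joint passes its speed limit or range.

## Working session

There is one attempt and no reset: what is moved stays moved. The work goes in short steps, Python scripts to look and compute and a shell command to move; the robot and the scene stay as the last step left them, time stands still between calls to the robot, and variables do not carry over. Pictures are saved under pics/ and viewed, about 8 in all and at most 12, crops included, and the job is handed in when it is done.

```bash
mkdir -p pics; cat > h.py <<'E'
import numpy as np, cv2
from station import ctrl
def snap(n,out=None):
    s=ctrl.snapshot(n)
    if out: cv2.imwrite('pics/'+out,cv2.cvtColor(s['image'],cv2.COLOR_RGB2BGR))
    return s
def xyz(s):
    z=s['range_z'];v,u=np.mgrid[:z.shape[0],:z.shape[1]]
    c=np.stack([(u-s['cx'])/s['fx']*z,(v-s['cy'])/s['fy']*z,z],-1)
    return (c-s['t'])@s['R']
def proj(s,X):
    c=np.asarray(X)@np.asarray(s['R']).T+s['t'];return np.stack([c[...,0]/c[...,2]*s['fx']+s['cx'],c[...,1]/c[...,2]*s['fy']+s['cy']],-1)
def onplane(s,u,v,h):
    R=np.asarray(s['R']);C=-R.T@s['t'];d=R.T@np.array([(u-s['cx'])/s['fx'],(v-s['cy'])/s['fy'],1]);return C+d*(h-C[2])/d[2]
E
python3 - <<'E'
from h import *
np.set_printoptions(precision=4,suppress=True)
a=snap('top','top0.png');b=snap('side','side0.png')
for s in(a,b): print(s['fx'],-np.asarray(s['R']).T@s['t'],np.asarray(s['R'])[2])
st=ctrl.get_state();print(st['t'],st['position'],st['tool_rot'],ctrl.grip_depth,st['contact_force'])
np.savez('top0.npz',**{k:a[k] for k in a});np.savez('side0.npz',**{k:b[k] for k in b})
E
```

```text
423.688307642777 [ 0.3491 -0.107   0.9285] [ 0.17   -0.0108 -0.9854]
450.32291411129256 [ 0.4305 -0.9514  0.7082] [ 0.0524  0.7981 -0.6002]
0.1 [0.2934 0.6077 0.218 ] [[-0.9005  0.4348 -0.0005]
 [ 0.4348  0.9005 -0.0009]
 [ 0.     -0.001  -1.    ]] 0.0188 [ 0.4404 -0.1333  1.089 ]
```

View pics/top0.png

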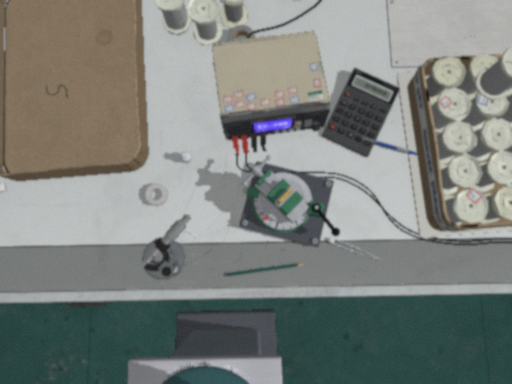

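View pics/side0.png

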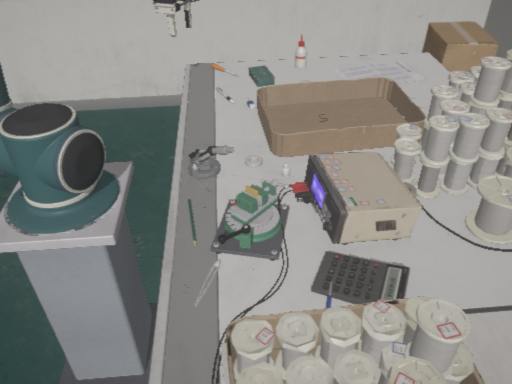

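Top view: the vise is at about (285,200), the lever ball near (336,232), the tweezers near (350,247), the ring at (155,193) and the weight at (186,157). I'll enlarge the vise.

```bash
python3 - <<'E'
from h import *
np.set_printoptions(precision=4,suppress=True)
a=dict(np.load('top0.npz'));b=dict(np.load('side0.npz'))
A=cv2.resize(cv2.cvtColor(a['image'][155:250,230:350],cv2.COLOR_RGB2BGR),None,fx=5,fy=5,interpolation=3)
cv2.imwrite('pics/c1.png',A)
B=cv2.resize(cv2.cvtColor(b['image'][170:260,205:300],cv2.COLOR_RGB2BGR),None,fx=6,fy=6,interpolation=3)
cv2.imwrite('pics/c2.png',B)
X=xyz(a);Y=xyz(b)
P=np.concatenate([X.reshape(-1,3),Y.reshape(-1,3)])
for u,v in [(336,232),(285,200),(186,157),(155,193),(270,70),(270,115),(350,247),(315,207),(258,180)]: print(u,v,X[v,u])
# ring/base fit by height
m=(X[...,2]>.03)&(X[...,2]<.135)&(np.hypot(X[...,0]-onplane(a,283,200,.04)[0],X[...,1]-onplane(a,283,200,.04)[1])<.12)
g=a['image'].astype(int);print(onplane(a,283,200,.04), X[m].shape)
print('ball',onplane(a,336,232,.0725),onplane(b,246,228,.0725))
E
```

```text
336 232 [ 0.4035 -0.2714  0.0797]
285 200 [ 0.4666 -0.1695  0.1026]
186 157 [0.5746 0.0375 0.0321]
155 193 [0.5017 0.1103 0.0005]
270 70 [ 0.7374 -0.1461  0.1079]
270 115 [ 0.6361 -0.1433  0.1196]
350 247 [ 0.3756 -0.3162 -0.0022]
315 207 [ 0.4558 -0.233   0.0692]
258 180 [ 0.509  -0.1172  0.0952]
[ 0.4756 -0.17    0.04  ] (3335, 3)
ball [ 0.4039 -0.2728  0.0725] [ 0.4553 -0.2452  0.0725]
```

View pics/c1.png

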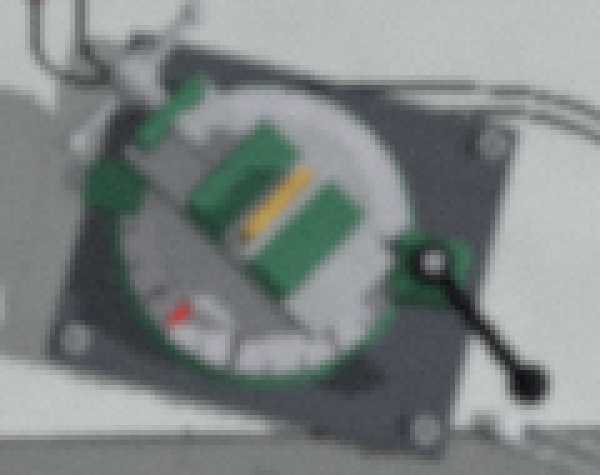

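View pics/c2.png

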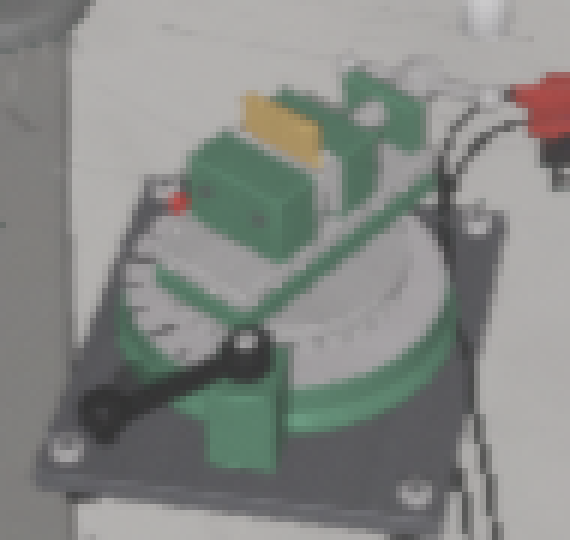

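```bash
cat > geo.py <<'E'
from h import *
def tri(s1,p1,s2,p2):
    L=[]
    for s,p in((s1,p1),(s2,p2)):
        R=np.asarray(s['R']);C=-R.T@s['t'];d=R.T@np.array([(p[0]-s['cx'])/s['fx'],(p[1]-s['cy'])/s['fy'],1]);L.append((C,d/np.linalg.norm(d)))
    M=sum(np.eye(3)-np.outer(d,d) for C,d in L);return np.linalg.solve(M,sum((np.eye(3)-np.outer(d,d))@C for C,d in L))
def move(target,jawdir):
    """shift (cm, tool axes) + turn (deg) to TCP target with tool y along world angle jawdir (rad, mod pi)"""
    st=ctrl.get_state();R=np.asarray(st['tool_rot']);d=R.T@(np.asarray(target)-st['position'])*100
    cur=np.arctan2(R[1,1],R[0,1]);t=-np.degrees((jawdir-cur+np.pi/2)%np.pi-np.pi/2)
    print('shift cm',d.round(2),'turn',round(t,1),'q6',st['joints'][5],'t',st['t'],'pos',np.round(st['position'],4),'F',np.round(st['contact_force'],1),'gap',st['finger_gap'])
E
python3 - <<'E'
from geo import *
np.set_printoptions(precision=4,suppress=True)
a=dict(np.load('top0.npz'));b=dict(np.load('side0.npz'))
T=lambda x,y:(230+(x+.5)/5-.5,155+(y+.5)/5-.5); S=lambda x,y:(205+(x+.5)/6-.5,170+(y+.5)/6-.5)
ball=tri(a,T(528,382),b,S(102,410));print('ball',ball, onplane(a,*T(528,382),.0725),onplane(b,*S(102,410),.0725))
pt=tri(a,T(433,262),b,S(248,343));print('pivtop',pt)
for n,p,q,h in[('screw FL',(76,338),(165,188),.01),('FR',(426,430),(68,448),.01),('BR',(491,140),(416,494),.01)]:print(n,tri(a,T(*p),b,S(*q)))
print('pointer',onplane(a,*T(180,315),.05),onplane(b,*S(178,203),.05)); print('zero',onplane(a,*T(235,355),.041)); print('45',onplane(a,*T(340,330),.041))
# ring circle: light ring/green edge outer at ~41mm; use the brass strip as axis
print('brass',onplane(a,*T(277,203),.12)); print('lever len',np.linalg.norm((ball-pt)[:2]))
E
```

```text
ball [ 0.4047 -0.2712  0.0734] [ 0.406  -0.2713  0.0725] [ 0.4035 -0.2703  0.0725]
pivtop [ 0.4558 -0.2357  0.0675]
screw FL [ 0.4306 -0.0882  0.0229]
FR [ 0.3892 -0.2363  0.0233]
BR [ 0.5132 -0.2701  0.0216]
pointer [ 0.4378 -0.132   0.05  ] [ 0.4344 -0.1324  0.05  ]
zero [ 0.4215 -0.155   0.041 ]
45 [ 0.4312 -0.1993  0.041 ]
brass [ 0.4735 -0.1685  0.12  ]
lever len 0.062184395512022254
```

```bash
python3 -m crank '[[[-24,-37,0,60],[-24,-37,0,60],[-24,-37,0,60],[-24,-37,0,60],[-24,-37,0,60],[-24,-37,0,60],[-24,-37,0,60],[-24,-37,0,60],[-24,-37,0,60],[-24,-37,0,60]]]' 4; cat > go.py <<'E'
import sys
from geo import *
PV=np.array([.4558,-.2357]);AX=np.array([.4741,-.1692]);H=np.radians(-145.2);YAW=np.radians(-15.4)
def lever(phi,z): # phi lever angle rad
    a=H+phi; move([*(PV+.062*np.array([np.cos(a),np.sin(a)])),z],a+np.pi/2)
def vise(deg,z): move([*AX,z],YAW+np.radians(deg))
E
python3 -c "
from go import *
lever(0,.15)"
```

```text
t: 0.93
position: [0.345, 0.1927, 0.2181]
tool_rot: [[-0.071, 0.997, -0.0], [0.997, 0.071, -0.001], [-0.001, -0.0, -1.0]]
contact_force: [-0.4, 0.6, 0.5]
finger_gap: 0.434
shift cm [-46.68   2.69   6.85] turn 59.3 q6 0.3744744913309297 t 0.9333 pos [0.345  0.1927 0.2181] F [-0.4  0.6  0.5] gap 0.43370776580015563
```

```bash
python3 -m crank '[[[-46.7,2.7,6.8,59.3],[-46.7,2.7,6.8,59.3],[-46.7,2.7,6.8,59.3],[-46.7,2.7,6.8,59.3],[-46.7,2.7,6.8,59.3],[-46.7,2.7,6.8,59.3],[-46.7,2.7,6.8,59.3],[-46.7,2.7,6.8,59.3],[-46.7,2.7,6.8,59.3],[-46.7,2.7,6.8,59.3]]]' 4;
python3 -c "
from go import *
lever(0,.15)"
```

```text
t: 1.77
position: [0.3971, -0.2158, 0.1586]
tool_rot: [[0.824, 0.567, 0.0], [0.567, -0.824, -0.001], [-0.0, 0.001, -1.0]]
contact_force: [0.8, 0.2, 0.3]
finger_gap: 0.431
shift cm [-2.49  5.    0.87] turn -0.3 q6 0.4146594722070701 t 1.7667 pos [ 0.3971 -0.2158  0.1586] F [0.8 0.2 0.3] gap 0.43142421046008844
```

```bash
python3 -m crank '[[[-2.5,5,3,0],[-2.5,5,3,0],[-2.5,5,3,0],[-2.5,5,5,0],[-2.5,5,5,0],[-2.5,5,5,0],[-2.5,5,5,0]]]' 4;
python3 - <<'E'
from go import *
lever(0,.055)
s=snap('side','x.png');cv2.imwrite('pics/c3.png',cv2.resize(cv2.imread('pics/x.png')[130:280,160:310],None,fx=4,fy=4))
E
```

```text
t: 2.35
position: [0.4051, -0.2708, 0.1097]
tool_rot: [[0.824, 0.567, 0.001], [0.567, -0.824, -0.001], [-0.0, 0.002, -1.0]]
contact_force: [0.0, 0.3, -0.1]
finger_gap: 0.428
shift cm [-0.03  0.01  5.47] turn -0.2 q6 0.32654925139143054 t 2.35 pos [ 0.4051 -0.2708  0.1097] F [ 0.   0.3 -0.1] gap 0.4279925505558274
```

View pics/c3.png

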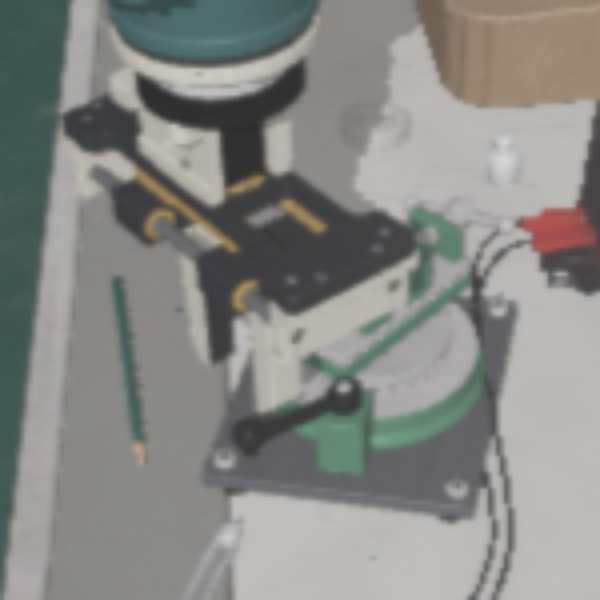

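The open fingers, at about (205,340) and (275,390), straddle the ball at (248,437) from above. I'll descend and pinch.

```bash
python3 -m crank '[[[0,0,3,0],[0,0,5.4,0],[0,0,5.4,0],[0,0,5.4,0],[0,0,5.4,0]]]' 4; python3 -m crank '[[[0,0,0,0],[0,0,0,0],[0,0,0,0],[0,0,0,0],[0,0,0,0],[0,0,0,0]]]' 0.5
python3 - <<'E'
from go import *
lever(0,.055)
st=ctrl.get_state();R=np.asarray(st['tool_rot'])
for k in range(1,11):
    # rotate about pivot by k*7.1deg
    th=np.radians(7*k);r=st['position'][:2]-PV
    p=PV+np.array([[np.cos(th),-np.sin(th)],[np.sin(th),np.cos(th)]])@r
    print((R.T@np.array([*(p-st['position'][:2]),0])*100).round(2),-7*k)
E
```

```text
t: 2.82
position: [0.406, -0.2713, 0.0578]
tool_rot: [[0.823, 0.568, 0.003], [0.568, -0.823, -0.003], [0.001, 0.004, -1.0]]
contact_force: [0.0, -0.1, 0.7]
finger_gap: 0.427
t: 3.32
position: [0.4061, -0.2714, 0.0583]
tool_rot: [[0.823, 0.568, 0.003], [0.568, -0.823, -0.003], [0.001, 0.004, -1.0]]
contact_force: [-1.7, 0.2, 5.3]
finger_gap: 0.173
shift cm [-0.08 -0.09  0.33] turn -0.2 q6 0.3265097601547039 t 3.3167 pos [ 0.4061 -0.2714  0.0583] F [-1.7  0.2  5.3] gap 0.17320218461148584
[0.06 0.74 0.  ] -7
[0.21 1.48 0.01] -14
[0.45 2.18 0.01] -21
[0.77 2.86 0.01] -28
[1.17 3.49 0.02] -35
[1.65 4.06 0.02] -42
[2.19 4.58 0.02] -49
[2.79 5.02 0.02] -56
[3.44 5.39 0.03] -63
[4.13 5.67 0.03] -70
```

```bash
python3 -m crank '[[[0,0,0,0],[0,0,0.5,0],[0,0,0.5,0],[0,0,0.5,0]]]' 2.8; python3 -m crank '[[[0,0,0,0],[0,0,0,0],[0,0,0,0],[0,0,0,0]]]' 0.5; python3 -m crank '[[[0.06,0.74,0,-7],[0.21,1.48,0,-14],[0.45,2.18,0,-21],[0.77,2.86,0,-28],[1.17,3.49,0,-35],[1.65,4.06,0,-42],[2.19,4.58,0,-49],[2.79,5.02,0,-56],[3.44,5.39,0,-63],[3.44,5.39,0,-63]]]' 0.5
python3 -c "
from go import *
lever(1.25,.055)"
```

```text
t: 3.65
position: [0.4059, -0.2712, 0.0527]
tool_rot: [[0.823, 0.568, 0.002], [0.568, -0.823, -0.003], [0.0, 0.003, -1.0]]
contact_force: [-0.3, 0.0, 0.2]
finger_gap: 0.3
t: 3.98
position: [0.4059, -0.2713, 0.0526]
tool_rot: [[0.823, 0.567, 0.002], [0.567, -0.823, -0.003], [0.0, 0.004, -1.0]]
contact_force: [1.4, -1.7, -2.2]
finger_gap: 0.17
t: 4.82
position: [0.4658, -0.2948, 0.0527]
tool_rot: [[-0.141, 0.99, 0.003], [0.99, 0.141, 0.0], [-0.0, 0.003, -1.0]]
contact_force: [1.1, 10.2, 3.9]
finger_gap: 0.173
shift cm [-0.14  0.74 -0.23] turn -8.3 q6 -0.7531309810476883 t 4.8167 pos [ 0.4658 -0.2948  0.0527] F [ 1.1 10.2  3.9] gap 0.17319385472895843
```

```bash
python3 -m crank '[[[-0.05,0.3,0,-4],[-0.1,0.7,0,-8],[-0.1,0.7,0,-8],[-0.1,0.7,0,-8]]]' 0.5; python3 -m crank '[[[0,0,0,0],[0,0,0,0],[0,0,-4,0],[0,0,-7.5,0],[0,0,-10,0],[0,0,-10,0],[0,0,-10,0],[0,0,-10,0]]]' 3
python3 - <<'E'
from go import *
vise(-30,.076)
s=snap('top','x.png');cv2.imwrite('pics/c4.png',cv2.resize(cv2.imread('pics/x.png')[145:255,225:365],None,fx=5,fy=5,interpolation=2))
E
```

```text
t: 5.15
position: [0.4712, -0.2933, 0.0524]
tool_rot: [[-0.278, 0.961, -0.002], [0.961, 0.278, 0.004], [0.004, -0.001, -1.0]]
contact_force: [-17.9, 13.6, 12.2]
finger_gap: 0.173
t: 5.82
position: [0.4713, -0.2936, 0.1516]
tool_rot: [[-0.278, 0.961, -0.003], [0.961, 0.278, 0.004], [0.005, -0.002, -1.0]]
contact_force: [-0.3, -0.0, -0.7]
finger_gap: 0.323
shift cm [11.84  3.74  7.61] turn 61.5 q6 -0.885875631901024 t 5.8167 pos [ 0.4713 -0.2936  0.1516] F [-0.3 -0.  -0.7] gap 0.32264076631593636
```

View pics/c4.png

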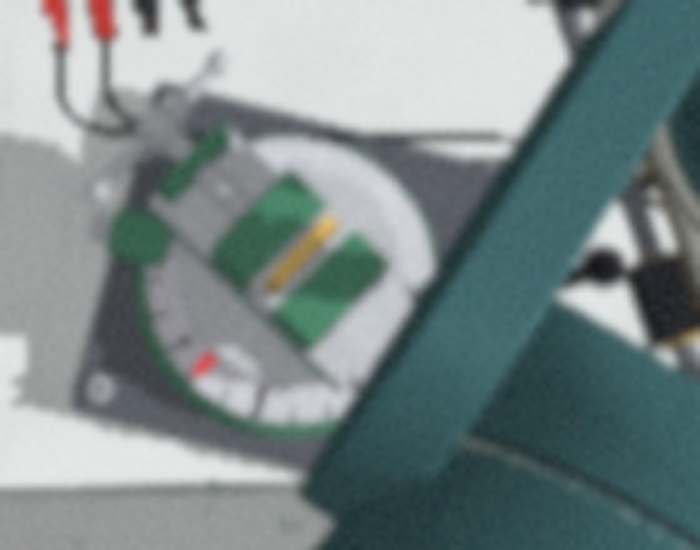

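Lever ball at (600,267) shows it open. The pointer at (205,363) sits in the -30° click. Next I'll grip the jaws.

```bash
python3 -m crank '[[[11.8,3.7,0,61.5],[11.8,3.7,0,61.5],[11.8,3.7,0,61.5],[11.8,3.7,0,61.5],[11.8,3.7,0,61.5],[11.8,3.7,0,61.5],[11.8,3.7,0,61.5],[11.8,3.7,0,61.5],[11.8,3.7,0,61.5],[11.8,3.7,0,61.5]]]' 7.6
python3 -c "
from go import *
vise(-30,.076)"
```

```text
t: 6.7
position: [0.4734, -0.1697, 0.1502]
tool_rot: [[0.715, 0.699, -0.005], [0.699, -0.715, 0.005], [-0.0, -0.008, -1.0]]
contact_force: [-0.4, 0.4, -0.4]
finger_gap: 0.82
shift cm [0.08 0.07 7.42] turn -0.2 q6 0.3997020051105034 t 6.7 pos [ 0.4734 -0.1697  0.1502] F [-0.4  0.4 -0.4] gap 0.8197840562465095
```

```bash
python3 -m crank '[[[0.1,0.1,3.5,0],[0.1,0.1,6,0],[0.1,0.1,7.4,0],[0.1,0.1,7.4,0],[0.1,0.1,7.4,0],[0.1,0.1,7.4,0]]]' 7.6;  python3 -m crank '[[[0,0,0,0],[0,0,0,0],[0,0,0,0],[0,0,0,0],[0,0,0,0],[0,0,0,0]]]' 3.5
python3 -c "
from go import *
vise(45,.076)"
```

```text
t: 7.2
position: [0.4748, -0.1694, 0.0771]
tool_rot: [[0.714, 0.7, -0.005], [0.7, -0.714, 0.005], [0.0, -0.007, -1.0]]
contact_force: [-0.0, 0.3, -0.7]
finger_gap: 0.815
t: 7.7
position: [0.4741, -0.1686, 0.0773]
tool_rot: [[0.714, 0.7, -0.007], [0.7, -0.714, 0.007], [0.0, -0.01, -1.0]]
contact_force: [-11.2, 10.0, 9.4]
finger_gap: 0.492
shift cm [-0.04  0.05  0.13] turn -75.1 q6 0.39915211421588936 t 7.7 pos [ 0.4741 -0.1686  0.0773] F [-11.2  10.    9.4] gap 0.49221837044082695
```

```bash
python3 -m crank '[[[0,0,0,-7],[0,0,0,-14],[0,0,0,-21],[0,0,0,-28],[0,0,0,-35],[0,0,0,-42],[0,0,0,-49],[0,0,0,-56],[0,0,0,-63],[0,0,0,-68]]]' 3.5
python3 -c "
from go import *
vise(45,.077)"
```

```text
t: 8.53
position: [0.4728, -0.1684, 0.0773]
tool_rot: [[-0.388, 0.922, -0.01], [0.922, 0.388, 0.008], [0.011, -0.006, -1.0]]
contact_force: [-14.9, 4.1, 7.4]
finger_gap: 0.493
shift cm [-0.13  0.09  0.03] turn -6.8 q6 -0.7940667470663663 t 8.5333 pos [ 0.4728 -0.1684  0.0773] F [-14.9   4.1   7.4] gap 0.4934010137179809
```

```bash
python3 -m crank '[[[0,0,0,-4],[0,0,0,-7.2],[0,0,0,-7.2],[0,0,0,-7.2],[0,0,0,-7.2],[0,0,0,-7.2]]]' 3.5;  python3 -m crank '[[[0,0,0,0],[0,0,0,0],[0,0,0,0],[0,0,0,0],[0,0,-4,0],[0,0,-7.5,0],[0,0,-7.5,0],[0,0,-7.5,0]]]' 7.5
python3 - <<'E'
from go import *
lever(1.25,.11)
s=snap('side','x.png');cv2.imwrite('pics/c5.png',cv2.resize(cv2.imread('pics/x.png')[160:270,190:330],None,fx=5,fy=5,interpolation=2))
E
```

```text
t: 9.03
position: [0.4726, -0.1684, 0.0773]
tool_rot: [[-0.499, 0.866, -0.011], [0.866, 0.499, 0.008], [0.012, -0.005, -1.0]]
contact_force: [-4.4, 0.6, 2.7]
finger_gap: 0.493
t: 9.7
position: [0.4743, -0.1693, 0.1544]
tool_rot: [[-0.499, 0.866, -0.007], [0.866, 0.499, 0.006], [0.009, -0.003, -1.0]]
contact_force: [-0.4, -0.5, -0.5]
finger_gap: 0.808
shift cm [-10.9   -6.35   4.36] turn 13.5 q6 -0.9182617507629539 t 9.7 pos [ 0.4743 -0.1693  0.1544] F [-0.4 -0.5 -0.5] gap 0.8079820447317988
```

View pics/c5.png

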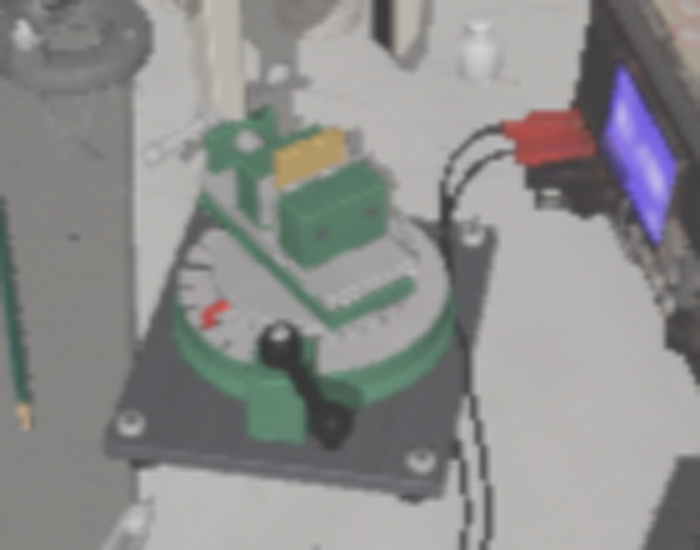

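The pointer tip is at about (208,320), the ball at (332,422), and the lever is open. I'll compare the pointer with the projected click positions.

```bash
python3 - <<'E'
from go import *
b=dict(np.load('side0.npz'))
for d in(15,30,45,60):
    a=YAW+np.pi+np.radians(d);print(d,[( (proj(b,[*(AX+.056*np.array([np.cos(a),np.sin(a)])),h])-[190,160]+.5)*5).round() for h in(.05,.041)])
B=onplane(b,190+332.5/5-.5,160+422.5/5-.5,.0725);d=B[:2]-PV;print(B,np.hypot(*d),np.arctan2(d[1],d[0])-H)
im=cv2.imread('pics/x.png')[160:270,190:330].astype(int);m=(im[...,2]>im[...,1]+60)&(im[...,2]>im[...,0]+60);m[:, 80:]=0
v,u=np.nonzero(m);p=onplane(b,190+u.mean(),160+v.mean(),.05)[:2]-AX;print(p,np.degrees(np.arctan2(p[1],p[0])-YAW-np.pi)%360)
E
```

```text
15 [array([191., 272.]), array([192., 287.])]
30 [array([196., 293.]), array([197., 308.])]
45 [array([210., 312.]), array([211., 327.])]
60 [array([231., 328.]), array([232., 343.])]
[ 0.4723284  -0.29515637  0.0725    ] 0.061711005993127725 1.2345674702692573
[-0.04648524 -0.02823601] 46.67527975375941
```

The vise is in the 45° click (46.7° ± measuring error) and the lever reads 1.23. I'll go close the lever.

```bash
python3 -m crank '[[[-10.9,-6.4,0,13.5],[-10.9,-6.4,0,13.5],[-10.9,-6.4,0,13.5],[-10.9,-6.4,0,13.5],[-10.9,-6.4,2,13.5],[-10.9,-6.4,4.4,13.5],[-10.9,-6.4,4.4,13.5],[-10.9,-6.4,4.4,13.5]]]' 3.6
python3 -c "
from go import *
lever(1.235,.053)"
```

```text
t: 10.42
position: [0.4714, -0.2944, 0.106]
tool_rot: [[-0.283, 0.959, -0.012], [0.959, 0.283, 0.01], [0.013, -0.009, -1.0]]
contact_force: [-0.4, -0.6, 0.4]
finger_gap: 0.389
shift cm [-0.2   0.12  5.3 ] turn 0.9 q6 -0.8918429783313846 t 10.4167 pos [ 0.4714 -0.2944  0.106 ] F [-0.4 -0.6  0.4] gap 0.3890799292251573
```

```bash
python3 -m crank '[[[-0.2,0.1,3,1],[-0.2,0.1,5.3,1],[-0.2,0.1,5.3,1],[-0.2,0.1,5.3,1],[-0.2,0.1,5.3,1]]]' 3.6;python3 -m crank '[[[0,0,0,0],[0,0,0,0],[0,0,0,0],[0,0,0,0],[0,0,0,0]]]' 0.5
python3 - <<'E'
from go import *
lever(1.235,.053)
st=ctrl.get_state();R=np.asarray(st['tool_rot']);r=st['position'][:2]-PV;print(np.hypot(*r),np.arctan2(r[1],r[0])-H)
for k in range(1,11):
    th=np.radians(-6.8*k)
    p=PV+np.array([[np.cos(th),-np.sin(th)],[np.sin(th),np.cos(th)]])@r
    print((R.T@np.array([*(p-st['position'][:2]),0])*100).round(2),6.8*k)
E
```

```text
t: 10.83
position: [0.473, -0.2958, 0.0552]
tool_rot: [[-0.267, 0.964, -0.011], [0.964, 0.267, 0.008], [0.011, -0.008, -1.0]]
contact_force: [0.3, 0.6, 0.6]
finger_gap: 0.384
t: 11.25
position: [0.4721, -0.2966, 0.0562]
tool_rot: [[-0.267, 0.964, -0.013], [0.964, 0.267, 0.007], [0.01, -0.011, -1.0]]
contact_force: [-14.6, -3.3, 9.3]
finger_gap: 0.175
shift cm [0.1  0.07 0.32] turn -0.1 q6 -0.8753745481835169 t 11.25 pos [ 0.4721 -0.2966  0.0562] F [-14.6  -3.3   9.3] gap 0.17460894756418607
0.06303148317301123 1.2242173347685057
[ 0.05 -0.75  0.01] 6.8
[ 0.19 -1.48  0.02] 13.6
[ 0.42 -2.19  0.03] 20.4
[ 0.72 -2.87  0.04] 27.2
[ 1.11 -3.51  0.05] 34.0
[ 1.57 -4.1   0.06] 40.8
[ 2.1  -4.64  0.07] 47.6
[ 2.68 -5.1   0.08] 54.4
[ 3.32 -5.49  0.09] 61.199999999999996
[ 4.   -5.81  0.1 ] 68.0
```

```bash
python3 -m crank '[[[0.05,-0.75,0.1,6.8],[0.19,-1.48,0.1,13.6],[0.42,-2.19,0.1,20.4],[0.72,-2.87,0.1,27.2],[1.11,-3.51,0.1,34],[1.57,-4.1,0.1,40.8],[2.1,-4.64,0.1,47.6],[2.68,-5.1,0.1,54.4],[3.32,-5.49,0.1,61.2],[4,-5.81,0.1,68]]]' 0.5
python3 -c "
from go import *
lever(0,.056)
r=ctrl.get_state()['position'][:2]-PV;print(np.hypot(*r),np.arctan2(r[1],r[0])-H+2*np.pi)"
```

```text
t: 12.08
position: [0.4049, -0.2746, 0.0567]
tool_rot: [[0.798, 0.603, -0.013], [0.603, -0.798, 0.004], [-0.008, -0.011, -1.0]]
contact_force: [-0.4, -9.0, -4.6]
finger_gap: 0.172
shift cm [ 0.21 -0.28  0.08] turn 2.3 q6 0.27898123984716383 t 12.0833 pos [ 0.4049 -0.2746  0.0567] F [-0.4 -9.  -4.6] gap 0.17240346171017074
0.06403003955249156 6.32784168450573
```

```bash
python3 -m crank '[[[0.1,-0.3,0,2],[0.2,-0.6,0,3],[0.2,-0.8,0,3],[0.2,-0.8,0,3]]]' 0.5
python3 -c "
from go import *
lever(0,.056)
r=ctrl.get_state()['position'][:2]-PV;print(np.hypot(*r),np.arctan2(r[1],r[0])-H+2*np.pi)"
```

```text
t: 12.42
position: [0.4024, -0.2708, 0.0574]
tool_rot: [[0.828, 0.56, -0.009], [0.56, -0.829, -0.006], [-0.011, -0.001, -1.0]]
contact_force: [10.0, -40.2, -19.8]
finger_gap: 0.175
shift cm [0.2  0.17 0.14] turn -0.7 q6 0.3402026756535847 t 12.4167 pos [ 0.4024 -0.2708  0.0574] F [ 10.  -40.2 -19.8] gap 0.17453813749595026
0.06393866103566563 6.256954370151529
```

```bash
python3 -m crank '[[[-0.1,0.1,0,0],[-0.1,0.1,0,0],[-0.1,0.1,0,0],[-0.1,0.1,0,0],[-0.1,0.1,-4,0],[-0.1,0.1,-7.5,0],[-0.1,0.1,-10,0],[-0.1,0.1,-10,0]]]' 3.2; python3 -m crank '[[[-15,0,0,0],[-15,0,0,0],[-15,0,0,0],[-15,0,0,0],[-15,0,0,0],[-15,0,0,0]]]'
python3 - <<'E'
from go import *
s=snap('side','side9.png');a=snap('top','top9.png')
A=cv2.resize(cv2.imread('pics/top9.png')[145:265,225:385],None,fx=5,fy=5,interpolation=2);B=cv2.resize(cv2.imread('pics/side9.png')[140:280,180:340],None,fx=5,fy=5,interpolation=2)
cv2.imwrite('pics/c6.png',cv2.resize(np.hstack([A[:600],B[:600]]),(800,300),interpolation=cv2.INTER_AREA)); cv2.imwrite('pics/c7.png',B[:600])
print(ctrl.get_state()['position'])
E
```

```text
t: 13.08
position: [0.4045, -0.2724, 0.1632]
tool_rot: [[0.828, 0.56, -0.004], [0.56, -0.828, -0.01], [-0.008, 0.006, -1.0]]
contact_force: [-0.1, -0.7, 1.1]
finger_gap: 0.339
t: 13.58
position: [0.2796, -0.3567, 0.1643]
tool_rot: [[0.83, 0.558, -0.003], [0.558, -0.83, -0.009], [-0.008, 0.006, -1.0]]
contact_force: [0.3, 0.1, -0.4]
finger_gap: 0.347
[ 0.28073056 -0.3559756   0.16422263]
```

View pics/c7.png

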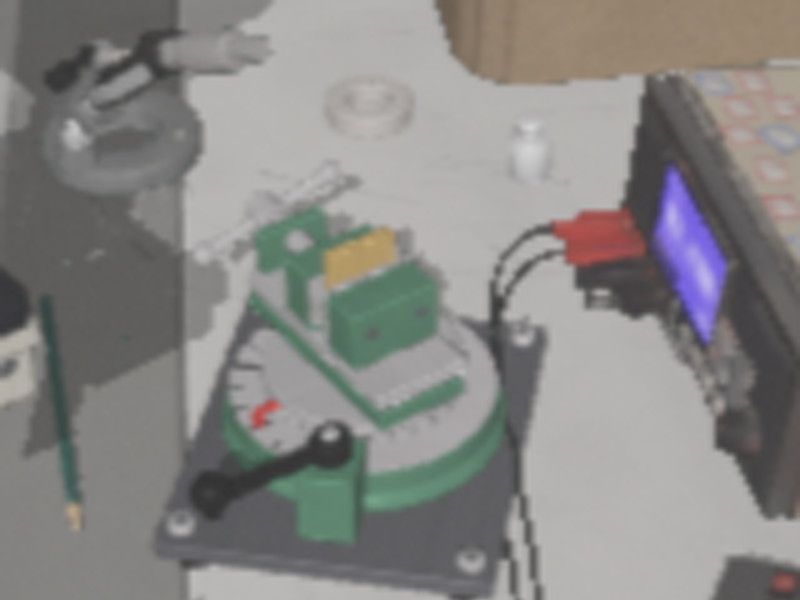

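The ball at (210,492), which is full-image (222,238), is back at its start pixel. The pointer at (262,415) is unchanged at the 45° mark, and the ring and weight are in place. I'll check pointer and lever numerically, compare the bystanders with the start image, then hand in.

```bash
python3 - <<'E'
from go import *
b=dict(np.load('side0.npz'));im=cv2.imread('pics/side9.png');o=cv2.imread('pics/side0.png')
c=im[200:240,220:250].astype(int);m=(c[...,2]>c[...,1]+60)&(c[...,2]>c[...,0]+60);v,u=np.nonzero(m)
p=onplane(b,220+u.mean(),200+v.mean(),.05)[:2]-AX;print('vise',np.degrees(np.arctan2(p[1],p[0])-YAW-np.pi)%360)
for n,(x0,y0,x1,y1) in dict(ring=(242,150,266,172),weight=(278,160,294,180),tweez=(192,258,222,306),ball=(214,230,230,248)).items():
    t=o[y0:y1,x0:x1];r=cv2.matchTemplate(im[y0-8:y1+8,x0-8:x1+8],t,cv2.TM_CCOEFF_NORMED);_,q,_,l=cv2.minMaxLoc(r);print(n,round(q,2),l[0]-8,l[1]-8)
st=ctrl.get_state();print(st['t'],np.abs(st['joint_velocities']).max())
ctrl.job_done()
E
```

```text
vise 46.67527975375941
ring 1.0 0 0
weight 1.0 0 0
tweez 1.0 0 0
ball 1.0 0 0
13.6833 0.01874796887706144
the job is handed in; nothing more can be done
```

I opened the clamp lever to its stop, turned the vise from the -30° click to the 45° click, swung the lever home against its stop, and handed the job in at about 13.7 s of the 61 s allowed. No verdict is reported.

- **Vise:** it read 46.7° from the camera, both before and after clamping, against a ±3° window. I put the 1.7° offset down to calibration and pixel error, because the vise pulls itself into the click.
- **Lever:** the ball is at exactly its starting pixels, so the lever is fully home. It read 1.23 rad when open.
- **Bystanders:** the ring, weight and tweezers show a zero-pixel shift from the start image.
- **Robot:** it was clear of everything and at rest. Seating the lever home drove the measured tool force to about 46 N, under the 120 N wrist limit. I took the 40 N limit to apply to the arm and gripper body rather than the fingers, which did the pushing.

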